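# Change the batch in the silver polisher

## Robot

A 6-joint arm with a two-finger parallel gripper is mounted at the origin on the work surface. World frame = base frame: x ahead of the robot, y to its left, z up, the work surface at z = 0. Lengths are in m, angles in rad, forces in N, time in s.
With the tool pointing down it reaches from about 0.35 to 0.775 m from the base axis. Payload 7.3 kg.
Tool frame: the origin (TCP) lies at the centre of the arm's flange, where the gripper is bolted on; the fingertips stand 178 mm ahead of it and the grasp point (between the pads) lies 159 mm ahead of it (r.hold_point_z is the distance from the TCP to the grasp point, in m); z points along the fingers, y is the line along which they close (so a half turn about z gives the same grasp; the last joint's range is limited). The gripper opens to 92 mm and grips with 3 to 60 N. Pads are 19 mm wide; open, the fingers measure 130 mm over their backs; the gripper's body (75 mm by 190 mm) begins 47 mm behind the grasp point.
Start: joints at [0.988, 0.342, 1.524, -0, 1.275, -0.146], TCP at [0.222, 0.476, 0.405] pointing down, gripper open.
Joint ranges: [-2.53, 2.53], [-0.77, 2.02], [0.04, 2.7], [-1, 4.14], [0.28, 2.66], [-3.11, 3.11]. Speed limits (rad/s): [2.57, 2.57, 3.14, 3.14, 3.14, 3.14].

## Interface

Orientations are given as a rotation vector (axis times angle).
In Python, from rig import r, optics gives the robot as it stands. The module is installed in compiled form; this text tells all that it offers.
- The arm moves only by the tool jog_arm, never from a script. Its argument "series" is a list that holds one entry, the list of rows, each a list of 4 numbers: the shift along the tool's x, y, z in mm, then the turn about the tool's z in degrees. In form: [[[tx, ty, tz, yaw], ...]]. A call has 1 to 5 rows; each row shifts and turns the commanded pose from where the row before left it, along the tool's axes as they then stand; what a row does not reach is not made up. A row lasts 1/8 s, in which the tool goes at most 62.5 mm and 10.7 degrees, less where a joint would pass 70% of its speed; a pose out of reach is approached as far as the arm can. A call is refused whole if a number of a shift passes 62.5 or a number of a turn 10.7, either way. A call with a gripper value outside its range is refused whole. "gripper" is the opening, from 0 (shut) to 1 (fully open), set as the call begins (left out, the last holds). The fingers move at their own pace and stop on an object; the grip force is fixed at half the most. Time passes only in rows, so rows that do not move let the fingers close. It gives the time, the measured TCP pose, the force, the opening and the grip force at its end, in the units of the state.
- r.get_state(): the state, without advancing time (a new reading comes with each control period).
- optics.snapshot(name): name is "scene" or "top"; returns the picture (420x560x3 uint8, red, green, blue); there is no depth.
- optics.calibration(name): a dict with "intrinsics" (3x3 intrinsics, pixels), "rvec" (rotation vector, rad) and "tvec" (3), from world to camera coordinates, as OpenCV has them. Camera axes: x right, y down, z forward; pixel columns grow to the right and rows downward; lengths in m; the calibration is good to about 2 mm. A picture is of the moment at which its call begins. calibration takes no time and is no camera call.
- r.close_job(): hands the job in; it is judged then, once.
The state is a dict: "clock": time; "q": joint angles; "qd": joint speeds; "joint_torque": joint torques, N m; "position": TCP position; "tcp_rot": TCP orientation; "ft_force": force on the tool from outside, world axes, zero at the start; "torque": the same for the moment, N m; "width": finger opening in m; "grasp_force": force on a finger pad.
Only numpy, scipy, OpenCV 4.12 (cv2) and the standard library are available. Lean on these libraries where they do the work, as an engineer would, in place of code of your own. Each camera call takes 0.05 s, during which the arm holds its last target. There are 200 camera calls.

## Task

The vibratory polisher is running on fast: first stop it by guiding the lever back through its zigzag gate into the stop slot (rightmost, marked with a bar), pulled fully home at the robot's end of the slot. Then take every finished silver basket out of the tub by its handle and stand it upright, all feet on the grey felt pad, and stand every tarnished basket from the counter upright in the tub, one to a compartment. When all are in place, set the timer dial to 30 minutes and only then start the machine by guiding the lever into the medium slot (two dots), again fully home; leave the other things on the counter alone.

Things in the scene. Friction and masses are not known exactly. Their poses are not given: they have to be found in the camera images.
- done0_mid (a point): Finished (bright) silver basket, 0.13 kg: bowl 76 mm across, rim 42 mm up, four ball feet (78 mm over all), brass strap handle arched over it to 85 mm. Pinch its top bar from above: 24 mm long (x), 12 mm wide (y), 79 to 85 mm above the feet. Point: basket's middle, 42.5 mm above the feet; z up, the arch lies in the xz plane. Starts in a tub compartment; may be absent.
- done1_mid (a point): Finished (bright) silver basket, 0.13 kg: bowl 76 mm across, rim 42 mm up, four ball feet (78 mm over all), brass strap handle arched over it to 85 mm. Pinch its top bar from above: 24 mm long (x), 12 mm wide (y), 79 to 85 mm above the feet. Point: basket's middle, 42.5 mm above the feet; z up, the arch lies in the xz plane. Starts in a tub compartment; may be absent.
- done2_mid (a point): Finished (bright) silver basket, 0.13 kg: bowl 76 mm across, rim 42 mm up, four ball feet (78 mm over all), brass strap handle arched over it to 85 mm. Pinch its top bar from above: 24 mm long (x), 12 mm wide (y), 79 to 85 mm above the feet. Point: basket's middle, 42.5 mm above the feet; z up, the arch lies in the xz plane. Starts in a tub compartment; may be absent.
- done3_mid (a point): Finished (bright) silver basket, 0.13 kg: bowl 76 mm across, rim 42 mm up, four ball feet (78 mm over all), brass strap handle arched over it to 85 mm. Pinch its top bar from above: 24 mm long (x), 12 mm wide (y), 79 to 85 mm above the feet. Point: basket's middle, 42.5 mm above the feet; z up, the arch lies in the xz plane. Starts in a tub compartment; may be absent.
- dull0_mid (a point): Tarnished (dark) silver basket, 0.13 kg: bowl 76 mm across, rim 42 mm up, four ball feet (78 mm over all), brass strap handle arched over it to 85 mm. Pinch its top bar from above: 24 mm long (x), 12 mm wide (y), 79 to 85 mm above the feet. Point: basket's middle, 42.5 mm above the feet; z up, the arch lies in the xz plane. Starts on the counter, left; may be absent.
- dull1_mid (a point): Tarnished (dark) silver basket, 0.13 kg: bowl 76 mm across, rim 42 mm up, four ball feet (78 mm over all), brass strap handle arched over it to 85 mm. Pinch its top bar from above: 24 mm long (x), 12 mm wide (y), 79 to 85 mm above the feet. Point: basket's middle, 42.5 mm above the feet; z up, the arch lies in the xz plane. Starts on the counter, left; may be absent.
- dull2_mid (a point): Tarnished (dark) silver basket, 0.13 kg: bowl 76 mm across, rim 42 mm up, four ball feet (78 mm over all), brass strap handle arched over it to 85 mm. Pinch its top bar from above: 24 mm long (x), 12 mm wide (y), 79 to 85 mm above the feet. Point: basket's middle, 42.5 mm above the feet; z up, the arch lies in the xz plane. Starts on the counter, left; may be absent.
- polisher: Fixed vibratory polisher. Origin on the counter under its tub's centre; x away from the robot, y left. Tub 214 mm square, rim 115 mm high, walls 8 mm; dividers 8 mm thick, top at 110 mm, make 2 x 2 compartments 95 mm square, floor at 50 mm. Control console in front: x -220 to -120, y -110 to 110, top at 96 mm; timer dial on its left, lever gate on its right.
- lever_along (a joint): Lever angle A (rad) along the gate; grows as the ball moves to the robot's left. Slots at A = -0.298 (stop, rightmost, a bar), -0.102 (slow, 1 dot), 0.102 (medium, 2 dots), 0.298 (fast, leftmost, 3 dots). Starts in fast. Stays where left; 0.6 N at the ball moves it. See lever_pivot for the geometry.
- lever_across (a joint): Lever angle B (rad) across the gate; grows as the ball moves away from the robot. Each slot has its rest at the robot's end, B = -0.22 (home below -0.19). Neighbouring slots join by one passage only: stop-slow and medium-fast at B = +0.08, slow-medium at B = -0.08; elsewhere the plate blocks the lever, so it must zigzag.
- lever_pivot (a point): The lever's pivot, 10 mm above the counter, axes as the polisher's. Ball centre from here (mm): x = 138 sin B, y = 138 cos B sin A, z = 138 cos B cos A. The 8 mm stem runs in a 12 mm channel in a 4 mm plate, top 90 mm above this point: free play about 3 mm each way at the ball.
- lever_ball (a point): Centre of the lever's black ball, 28 mm in diameter, on an 8 mm steel stem; 140 to 148 mm above the counter.
- timer (a joint): Timer dial angle (rad), grows clockwise seen from above; 0 to 4.712 rad is the scale of 0 to 60 minutes (30 minutes = 2.356 rad: pointer straight away from the robot along the polisher's +x, the middle long mark). A mark every 5 minutes, long ones every 15. Stays where left (0.04 N m).
- timer_grip (a point): On the dial's vertical axis at the height to grip, 133 mm above the counter. The grip is an upright bar 42 x 14 mm, 108 to 140 mm above the counter, on a 44 mm round skirt. A white pointer line lies on one end of its top; this point's -x axis points along the bar to the pointer. At joint 0 it points 45 degrees left of straight towards the robot.
- pad: Grey felt pad for the finished baskets, 240 (x) x 160 (y) x 4 mm, fixed flat on the counter to the robot's right; origin under its centre.
- cell0 (a point): Centre of the floor of the near left tub compartment (as seen from the robot), 95 x 95 mm, walls rising 60 to 65 mm above this point.
- cell1 (a point): Centre of the floor of the near right tub compartment (as seen from the robot), 95 x 95 mm, walls rising 60 to 65 mm above this point.
- cell2 (a point): Centre of the floor of the far left tub compartment (as seen from the robot), 95 x 95 mm, walls rising 60 to 65 mm above this point.
- cell3 (a point): Centre of the floor of the far right tub compartment (as seen from the robot), 95 x 95 mm, walls rising 60 to 65 mm above this point.
- paste: Bystander, loose: polishing paste jar, 44 mm across, 45 mm tall, among the tarnished baskets. Leave it alone. Origin at its underside (brush: its middle).
- brush: Bystander, loose: brush 170 mm long, lying beyond the tub on the right. Leave it alone. Origin at its underside (brush: its middle).
- goblet: Bystander, loose: silver goblet, 60 mm across, 110 mm tall, far left behind the tub. Leave it alone. Origin at its underside (brush: its middle).
- giftbox: Bystander, loose: brown gift box 90 x 90 x 50 mm, far left. Leave it alone. Origin at its underside (brush: its middle).
- polish: Bystander, loose: polish bottle, 56 mm across, 115 mm tall, far right. Leave it alone. Origin at its underside (brush: its middle).
Things that resemble listed ones, but are neither listed nor needed, are in the scene too. Leave any blue look-alike of the part that bears done2_mid alone. Leave any blue look-alike of the part that bears dull0_mid alone.

How it is judged:
On the way, in this order (a step that is already met when the one before it is completed fails the run):
1. the lever is home in the stop slot (value of joint lever_along between -0.36 and -0.22 rad and value of joint lever_across below -0.165 rad), for 0.2 s.
2. every finished basket stands on the pad and every tarnished one in a compartment, the lever still in stop (all of step 1 and x of done0_mid in the frame of pad between -0.092 and 0.092 m and y of done0_mid in the frame of pad between -0.052 and 0.052 m and z of done0_mid in the frame of pad between 0.038 and 0.054 m and angle between each of done0_mid, done1_mid, done2_mid, done3_mid, dull0_mid, dull1_mid, dull2_mid's own z axis and vertical below 0.15 rad and linear speed of each of done0, done1, done2, done3, dull0, dull1, dull2 below 0.05 m/s and x of done1_mid in the frame of pad between -0.092 and 0.092 m and y of done1_mid in the frame of pad between -0.052 and 0.052 m and z of done1_mid in the frame of pad between 0.038 and 0.054 m and x of done2_mid in the frame of pad between -0.092 and 0.092 m and y of done2_mid in the frame of pad between -0.052 and 0.052 m and z of done2_mid in the frame of pad between 0.038 and 0.054 m and x of done3_mid in the frame of pad between -0.092 and 0.092 m and y of done3_mid in the frame of pad between -0.052 and 0.052 m and z of done3_mid in the frame of pad between 0.038 and 0.054 m and (horizontal distance between dull0_mid and cell0 below 0.02 m or horizontal distance between dull0_mid and cell1 below 0.02 m or horizontal distance between dull0_mid and cell2 below 0.02 m or horizontal distance between dull0_mid and cell3 below 0.02 m) and z of dull0_mid in the frame of polisher between 0.084 and 0.1 m and (horizontal distance between dull1_mid and cell0 below 0.02 m or horizontal distance between dull1_mid and cell1 below 0.02 m or horizontal distance between dull1_mid and cell2 below 0.02 m or horizontal distance between dull1_mid and cell3 below 0.02 m) and z of dull1_mid in the frame of polisher between 0.084 and 0.1 m and (horizontal distance between dull2_mid and cell0 below 0.02 m or horizontal distance between dull2_mid and cell1 below 0.02 m or horizontal distance between dull2_mid and cell2 below 0.02 m or horizontal distance between dull2_mid and cell3 below 0.02 m) and z of dull2_mid in the frame of polisher between 0.084 and 0.1 m), for 0.2 s.
3. the timer stands at 30 minutes, the lever still in stop (all of step 1 and value of joint timer between 2.196 and 2.516 rad), for 0.2 s.
4. the lever is home in the medium slot (value of joint lever_along between 0.03 and 0.175 rad and value of joint lever_across below -0.165 rad), for 0.2 s.
At the end, for the whole second after the job is handed in: Finished baskets upright at rest on the pad (centre 28 mm or more inside each edge), tarnished ones upright in compartments (within 20 mm of the centre), timer 2.356 +- 0.16 rad, lever_along 0.03 to 0.175, lever_across below -0.165 (all of step 4 and x of done0_mid in the frame of pad between -0.092 and 0.092 m and y of done0_mid in the frame of pad between -0.052 and 0.052 m and z of done0_mid in the frame of pad between 0.038 and 0.054 m and angle between each of done0_mid, done1_mid, done2_mid, done3_mid, dull0_mid, dull1_mid, dull2_mid's own z axis and vertical below 0.15 rad and linear speed of each of done0, done1, done2, done3, dull0, dull1, dull2 below 0.05 m/s and x of done1_mid in the frame of pad between -0.092 and 0.092 m and y of done1_mid in the frame of pad between -0.052 and 0.052 m and z of done1_mid in the frame of pad between 0.038 and 0.054 m and x of done2_mid in the frame of pad between -0.092 and 0.092 m and y of done2_mid in the frame of pad between -0.052 and 0.052 m and z of done2_mid in the frame of pad between 0.038 and 0.054 m and x of done3_mid in the frame of pad between -0.092 and 0.092 m and y of done3_mid in the frame of pad between -0.052 and 0.052 m and z of done3_mid in the frame of pad between 0.038 and 0.054 m and (horizontal distance between dull0_mid and cell0 below 0.02 m or horizontal distance between dull0_mid and cell1 below 0.02 m or horizontal distance between dull0_mid and cell2 below 0.02 m or horizontal distance between dull0_mid and cell3 below 0.02 m) and z of dull0_mid in the frame of polisher between 0.084 and 0.1 m and (horizontal distance between dull1_mid and cell0 below 0.02 m or horizontal distance between dull1_mid and cell1 below 0.02 m or horizontal distance between dull1_mid and cell2 below 0.02 m or horizontal distance between dull1_mid and cell3 below 0.02 m) and z of dull1_mid in the frame of polisher between 0.084 and 0.1 m and (horizontal distance between dull2_mid and cell0 below 0.02 m or horizontal distance between dull2_mid and cell1 below 0.02 m or horizontal distance between dull2_mid and cell2 below 0.02 m or horizontal distance between dull2_mid and cell3 below 0.02 m) and z of dull2_mid in the frame of polisher between 0.084 and 0.1 m and value of joint timer between 2.196 and 2.516 rad); the robot touches nothing.
It fails at once if a finished basket, or a tarnished one in the tub, is handled while the lever is not in the stop slot (value of joint lever_along above -0.2 rad and (contact force between the fingers and done0 above 0.5 N or contact force between the fingers and done1 above 0.5 N or contact force between the fingers and done2 above 0.5 N or contact force between the fingers and done3 above 0.5 N or (contact force between the fingers and dull0 above 0.5 N and horizontal distance between dull0_mid and polisher below 0.1 m) or (contact force between the fingers and dull1 above 0.5 N and horizontal distance between dull1_mid and polisher below 0.1 m) or (contact force between the fingers and dull2 above 0.5 N and horizontal distance between dull2_mid and polisher below 0.1 m))).
It fails at once if a bystander is pushed more than 50 mm (distance of any of paste, brush, goblet, giftbox, polish from where it was at the start of the episode above 0.05 m).
Of done0, done1, done2, done3 only 1 to 2 are there at a start; the rules pass over those that are not, and their reading is None.
Of dull0, dull1, dull2 only 2 to 3 are there at a start; the rules pass over those that are not, and their reading is None.
At some moment in a run one of dull0, dull1, dull2 may be knocked a few centimetres aside while the robot is not near it.
It also fails if it takes over 210 s, if anything falls off the work surface, if the arm or the gripper's body presses on something with over 40 N, if the wrist force passes 120 N, or if a joint passes its speed limit or range.

## Working session

There is one attempt and no reset: what is moved stays moved. The work goes in short steps, Python scripts to look and compute and a tool call to move; the robot and the scene stay as the last step left them, time stands still between calls to the robot, and variables do not carry over. Pictures are saved under pics/ and viewed, at most 14 in all, crops included, and the job is handed in when it is done.

Besides the shell and the picture viewer there is one more tool, called after "Emit:" as name([rows], argument=value, ...), one row to a line, values as JSON. jog_arm: Moves the arm, as the interface text tells. Its arguments: {"type":"object","properties":{"series":{"type":"array","items":{"type":"array","items":{"type":"array","items":{"type":"number"}}}},"gripper":{"type":"number"}},"required":["series"]}

```bash
mkdir -p pics; cat > h.py <<'E'
from rig import r, optics
import numpy as np, cv2
from scipy.spatial.transform import Rotation as R
def snap(cam,fn=None):
    im=optics.snapshot(cam)
    if fn: cv2.imwrite('pics/'+fn,im[:,:,::-1])
    return im
def cal(cam):
    c=optics.calibration(cam); return np.array(c['intrinsics']),np.array(c['rvec'],float),np.array(c['tvec'],float).reshape(3)
def ray(cam,uv,z):
    K,rv,t=cal(cam); Rm=cv2.Rodrigues(rv)[0]
    d=Rm.T@np.linalg.inv(K)@np.array([uv[0],uv[1],1.]); o=-Rm.T@t
    return o+d*(z-o[2])/d[2]
def proj(cam,p):
    K,rv,t=cal(cam); return cv2.projectPoints(np.array(p,float).reshape(-1,1,3),rv,t,K,None)[0].reshape(-1,2)
def tri(a,b):
    P=[];
    for cam in('scene','top'):
        K,rv,t=cal(cam);P.append(K@np.c_[cv2.Rodrigues(rv)[0],t])
    X=cv2.triangulatePoints(P[0],P[1],np.array(a,float).reshape(2,1),np.array(b,float).reshape(2,1))
    return (X[:3]/X[3]).ravel()
E
python3 - <<'E'
from h import *
s=r.get_state();print(s, r.hold_point_z)
print(R.from_rotvec(s['tcp_rot']).as_matrix().round(3))
for c in('scene','top'):
    im=snap(c,c+'0.png');K,rv,t=cal(c);print(c,K.round(1).tolist(),(-cv2.Rodrigues(rv)[0].T@t).round(3))
E
```

```text
{'clock': 0.0, 'q': array([ 9.87970517e-01,  3.42754729e-01,  1.52500618e+00, -2.23345711e-05,
        1.27539628e+00, -1.46007106e-01]), 'qd': array([-0.00046069,  0.00054466, -0.00045081, -0.00029995,  0.00014244,
        0.00186888]), 'joint_torque': array([-2.01436691e-03, -4.31232655e+01, -2.44217581e+01,  7.16942246e-02,
        5.59248368e-02, -1.79287858e-04]), 'position': array([0.22202154, 0.47560338, 0.40403192]), 'tcp_rot': array([-6.80584317e-01, -3.06643542e+00,  2.30774685e-03]), 'ft_force': array([-0.07247202, -0.26547486,  0.01289752]), 'torque': array([ 0.02194903, -0.01027632, -0.03549677]), 'grasp_force': 0.0, 'width': 0.09188641530520723} 0.1592
[[-0.906  0.423 -0.001]
 [ 0.423  0.906 -0.001]
 [ 0.    -0.002 -1.   ]]
scene [[541.0, 0.0, 280.0], [0.0, 541.0, 199.4], [0.0, 0.0, 1.0]] [1.534 0.47  0.986]
top [[521.4, 0.0, 279.9], [0.0, 521.4, 216.3], [0.0, 0.0, 1.0]] [0.346 0.007 1.529]
```

View pics/scene0.png

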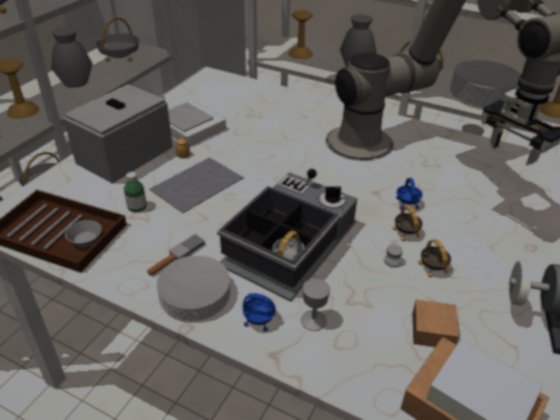

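View pics/top0.png

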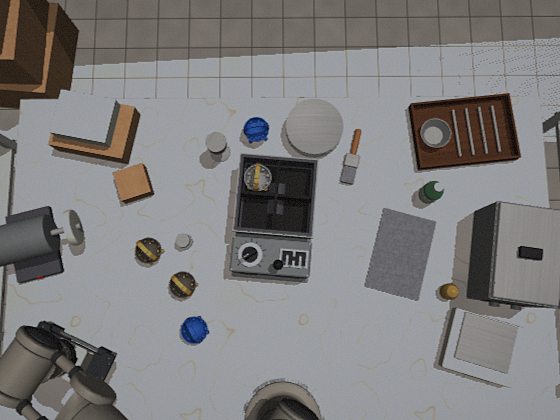

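The pictures show:
- **Finished basket (target):** one bright basket in the far-left cell, top (258,178), scene (288,245).
- **Tarnished baskets (targets):** two dark ones, top (149,250) and (182,285).
- **Look-alikes to leave:** blue baskets at top (257,129) and (194,330). The grey bowl (435,135) and round plate (314,127) are not baskets.
- **Console:** dial (248,254), lever ball about (278,265).
- **Pad:** (400,253).

Next is a close crop to check this choice.

```bash
python3 - <<'E'
from h import *
im=cv2.imread('pics/top0.png')
c=cv2.resize(im[145:305,125:325],None,fx=4,fy=3.7,interpolation=cv2.INTER_CUBIC)
cv2.imwrite('pics/c1.png',c)
h=cv2.cvtColor(im,cv2.COLOR_BGR2HSV)
# pad
g=((im.max(2)-im.min(2)<25)&(h[:,:,2]>90)&(h[:,:,2]<150)).astype(np.uint8)
g[:, :350]=0;g[:,450:]=0;g[:195]=0;g[310:]=0
g=cv2.morphologyEx(g,cv2.MORPH_OPEN,np.ones((5,5)))
k=max(cv2.findContours(g,0,1)[0],key=cv2.contourArea)
P=np.array([ray('top',p,0.004)[:2] for p in k[:,0]],np.float32)
print('pad',cv2.minAreaRect(P))
b=((h[:,:,2]<90)).astype(np.uint8);b[:, :225]=0;b[:,325:]=0;b[:150]=0;b[240:]=0
b=cv2.morphologyEx(b,cv2.MORPH_CLOSE,np.ones((9,9)))
k=max(cv2.findContours(b,0,1)[0],key=cv2.contourArea)
P=np.array([ray('top',p,0.115)[:2] for p in k[:,0]],np.float32)
print('tub',cv2.minAreaRect(P))
# brass handles
m=((h[:,:,0]>14)&(h[:,:,0]<32)&(h[:,:,1]>110)&(h[:,:,2]>110)).astype(np.uint8)
for n,(u,v),z in(('done',(258,178),.132),('d0',(149,250),.082),('d1',(182,285),.082)):
    q=np.zeros_like(m);q[v-20:v+20,u-20:u+20]=m[v-20:v+20,u-20:u+20]
    y,x=np.nonzero(q);print(n,len(x),x.mean(),y.mean(),ray('top',(x.mean(),y.mean()),z), cv2.minAreaRect(np.c_[x,y].astype(np.float32)))
E
```

```text
pad ((0.46456730365753174, -0.34981223940849304), (0.16404284536838531, 0.24325531721115112), 74.3795394897461)
tub ((0.6190630793571472, 0.004556022584438324), (0.23114170134067535, 0.2657112181186676), 84.3210220336914)
done 90 257.14444444444445 175.1888888888889 [0.67151025 0.06320019 0.132     ] ((258.8952331542969, 177.21397399902344), (26.961397171020508, 10.969588279724121), 82.40535736083984)
d0 115 147.2086956521739 249.9913043478261 [0.47249291 0.37056017 0.082     ] ((148.7000274658203, 249.6000213623047), (26.832815170288086, 12.969194412231445), 26.56505012512207)
d1 111 181.33333333333334 284.31531531531533 [0.37727955 0.27384052 0.082     ] ((183.05506896972656, 283.1835021972656), (26.278676986694336, 13.545710563659668), 28.300758361816406)
```

View pics/c1.png

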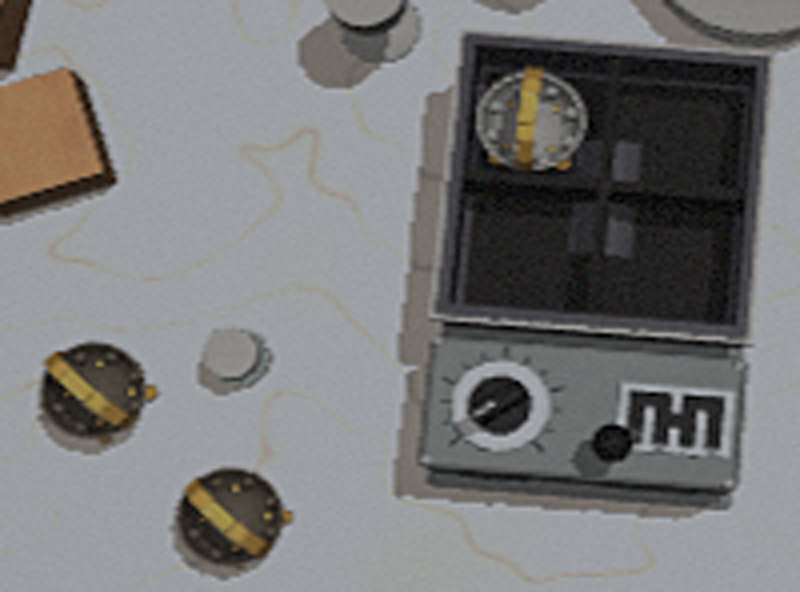

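The crop confirms the choice: a bright basket with a brass handle in the far-left cell, and two dark ones with brass handles. Its tub rim corners are at crop (463,33), (770,57), (747,340), (433,320), the dial at (500,407) and the ball at (613,442).

```bash
python3 - <<'E'
from h import *
px=lambda c:(125+c[0]/4-.4,145+c[1]/3.7-.4)
C=np.array([ray('top',px(c),.115)[:2] for c in((463,33),(770,57),(747,340),(433,320))]);print(C.round(3).tolist())
o=C.mean(0); ex=(C[0]+C[1]-C[2]-C[3]);yaw=np.arctan2(ex[1],ex[0]); ey=(C[0]+C[3]-C[1]-C[2]);yaw2=np.arctan2(-ey[0],ey[1])
print('pol',o.round(4),np.degrees([yaw,yaw2]),[np.linalg.norm(C[i]-C[i-1]).round(3) for i in range(4)])
yw=(yaw+yaw2)/2
def P(w): d=w[:2]-o;c,s=np.cos(yw),np.sin(yw);return np.array([c*d[0]+s*d[1],-s*d[0]+c*d[1]]).round(4)
top=cv2.imread('pics/top0.png');sc=cv2.imread('pics/scene0.png')
def dark(im,u,v,n,th=45):
    q=im[v-n:v+n+1,u-n:u+n+1].max(2);y,x=np.nonzero(q<th);return (x.mean()+u-n,y.mean()+v-n,len(x))
bt=dark(top,278,265,7);bs=dark(sc,312,174,7)
print(bt,bs);X=tri(bs[:2],bt[:2]);print('ball',X,P(X),P(ray('top',bt[:2],.139)))
print('dial',P(ray('top',px((500,407)),.108)),'gate',P(ray('top',px((680,422)),.1)))
m=cv2.cvtColor(top,cv2.COLOR_BGR2HSV)
m=((m[:,:,0]>14)&(m[:,:,0]<34)&(m[:,:,1]>90)&(m[:,:,2]>90))
for n,(u,v),z in(('done',(258,176),.132),('d0',(148,250),.082),('d1',(182,284),.082)):
    q=np.zeros(m.shape,np.uint8);q[v-17:v+18,u-17:u+18]=m[v-17:v+18,u-17:u+18]
    k,l,s,c=cv2.connectedComponentsWithStats(q);i=1+np.argmax(s[1:,4]);y,x=np.nonzero(l==i)
    W=np.array([ray('top',p,z)[:2] for p in zip(x,y)]);ev,V=np.linalg.eigh(np.cov(W.T));mid=W.mean(0)
    print(n,len(x),W.mean(0).round(4),'ang',np.degrees(np.arctan2(V[1,1],V[0,1])).round(1),ev**.5,P(W.mean(0)))
E
```

```text
[[0.738, 0.111], [0.718, -0.103], [0.503, -0.084], [0.52, 0.13]]
pol [0.6197 0.0135] [-5.155526   -4.83986198] [np.float64(0.219), np.float64(0.215), np.float64(0.215), np.float64(0.215)]
(np.float64(278.0987654320988), np.float64(263.9012345679012), 81) (np.float64(311.265306122449), np.float64(173.51020408163265), 49)
ball [0.42797031 0.00819058 0.13505194] [-0.1905 -0.022 ] [-0.1903 -0.0228]
dial [-0.1695  0.0568] gate [-0.1701 -0.0665]
done 106 [0.6722 0.0651] ang 174.4 [0.00349773 0.01997333] [0.0479 0.056 ]
d0 118 [0.4719 0.3747] ang 48.4 [0.00390439 0.01968599] [-0.1787  0.347 ]
d1 124 [0.3758 0.2768] ang 46.9 [0.00416202 0.01921353] [-0.2659  0.2411]
```

```bash
cat >> h.py <<'E'
O=np.array([.6197,.0135]);YW=-5.
def W(p,y): # polisher -> world xy
    c,s=np.cos(np.radians(YW)),np.sin(np.radians(YW));return O+np.array([c*p-s*y,s*p+c*y])
def pose():
    s=r.get_state();m=R.from_rotvec(s['tcp_rot']).as_matrix()
    return s['position']-[0,0,r.hold_point_z],np.degrees(np.arctan2(m[1,1],m[0,1]))
def plan(targets,start=None,step=45.,turn=10.):
    """targets: [(x,y,z,ang_of_tool_y or None)] in world; prints rows in tool axes"""
    p,a=start if start else pose();print('from',p.round(4),round(a,1))
    for t in targets:
        g=np.array(t[:3]);d=0 if t[3] is None else (t[3]-a+180)%360-180
        n=max(int(np.ceil(np.linalg.norm(g-p)*1000/step)),int(np.ceil(abs(d)/turn)),1)
        rows=[];p0=p
        for i in range(n):
            q=p0+(g-p0)*(i+1)/n; v=(q-p)*1000;ar=np.radians(a)
            ty=v[0]*np.cos(ar)+v[1]*np.sin(ar);tx=-v[0]*np.sin(ar)+v[1]*np.cos(ar)
            row=[round(tx,1),round(ty,1),round(-v[2],1),round(-d/n,1)]
            rows.append(row);ar2=ar;tx,ty,tz,yw=row
            p=p+np.array([ty*np.cos(ar)-tx*np.sin(ar),ty*np.sin(ar)+tx*np.cos(ar),-tz])/1000;a-=yw
        print(n,rows)
E
python3 - <<'E'
from h import *
b=W(-.191,-.0225);print(b)
plan([(*b,.22,-5),(*b,.139,-5)])
E
```

```text
[0.42746581 0.00773237]
from [0.222  0.4756 0.2449] 65.0
12 [[np.float64(-32.0), np.float64(-28.1), np.float64(2.1), np.float64(5.8)], [np.float64(-34.7), np.float64(-24.7), np.float64(2.1), np.float64(5.8)], [np.float64(-37.0), np.float64(-21.1), np.float64(2.0), np.float64(5.8)], [np.float64(-38.9), np.float64(-17.2), np.float64(2.1), np.float64(5.8)], [np.float64(-40.5), np.float64(-13.2), np.float64(2.1), np.float64(5.8)], [np.float64(-41.6), np.float64(-9.0), np.float64(2.1), np.float64(5.8)], [np.float64(-42.3), np.float64(-4.8), np.float64(2.0), np.float64(5.8)], [np.float64(-42.6), np.float64(-0.5), np.float64(2.1), np.float64(5.8)], [np.float64(-42.4), np.float64(3.8), np.float64(2.1), np.float64(5.8)], [np.float64(-41.9), np.float64(8.1), np.float64(2.1), np.float64(5.8)], [np.float64(-40.7), np.float64(12.2), np.float64(2.0), np.float64(5.8)], [np.float64(-39.4), np.float64(16.4), np.float64(2.1), np.float64(5.8)]]
2 [[np.float64(0.0), np.float64(-0.0), np.float64(40.5), np.float64(0.2)], [np.float64(0.0), np.float64(-0.0), np.float64(40.5), np.float64(0.2)]]
```

Emit:
jog_arm([
  [[-32,-28,2,5.8],[-35,-25,2,5.8],[-37,-21,2,5.8],[-39,-17,2,5.8],[-40,-13,2,5.8]],
], gripper=0.55)

```text
clock: 0.72
position: [0.3081, 0.2798, 0.3945]
tcp_rot: [-1.431, -2.797, 0.0]
ft_force: [0.8, -0.8, 0.0]
width: 0.051
grasp_force: 0.0
```

Emit:
jog_arm([
  [[-42,-9,2,5.8],[-42,-5,2,5.8],[-43,-1,2,5.8],[-42,4,2,5.8],[-42,8,2,5.8]],
])

```text
clock: 1.35
position: [0.3934, 0.0844, 0.3845]
tcp_rot: [-2.086, -2.349, 0.0]
ft_force: [1.6, 0.2, -0.4]
width: 0.0503
grasp_force: 0.0
```

Emit:
jog_arm([
  [[-41,12,2,5.8],[-39,16,2,5.8],[0,0,10,0],[0,0,0,0]],
])

```text
clock: 1.85
position: [0.4263, 0.0081, 0.3697]
tcp_rot: [-2.307, -2.129, 0.002]
ft_force: [-0.6, 0.9, -0.0]
width: 0.0505
grasp_force: 0.0
```

```bash
sed -i 's/row=\[round(tx,1),round(ty,1),round(-v\[2\],1),round(-d\/n,1)\]/row=[float(round(k,1)) for k in (tx,ty,-v[2],-d\/n)]/' h.py; python3 - <<'E'
from h import *
b=W(-.191,-.0225)
print(r.get_state()['width']);plan([(*b,.16,-5),(*b,.137,-5)])
E
```

```text
0.05052824885616903
from [0.4263 0.0081 0.2105] -4.6
2 [[-0.1, 0.6, 25.3, 0.2], [-0.2, 0.6, 25.2, 0.2]]
1 [[0.0, 0.0, 23.0, -0.0]]
```

Emit:
jog_arm([
  [[0,1,25,0],[0,0,25,0],[0,0,23,0],[0,0,0,0]],
])

```text
clock: 2.35
position: [0.427, 0.0089, 0.2968]
tcp_rot: [-2.305, -2.13, 0.003]
ft_force: [0.4, -0.1, -0.3]
width: 0.0503
grasp_force: 0.0
```

Emit:
jog_arm([
  [[0,0,0,0],[0,0,0,0],[0,0,0,0],[0,0,0,0]],
], gripper=0)

```text
clock: 2.85
position: [0.4279, 0.0078, 0.2984]
tcp_rot: [2.309, 2.129, 0.002]
ft_force: [-1.4, 1.6, 6.2]
width: 0.0263
grasp_force: 30.0
```

```bash
python3 - <<'E'
from h import *
print(pose());snap('scene','s1.png')
im=cv2.imread('pics/s1.png');cv2.imwrite('pics/c2.png',cv2.resize(im[110:230,230:390],None,fx=5,fy=5,interpolation=cv2.INTER_CUBIC))
E
```

```text
(array([0.42793784, 0.00781445, 0.13916397]), np.float64(-4.629758140622711))
```

View pics/c2.png

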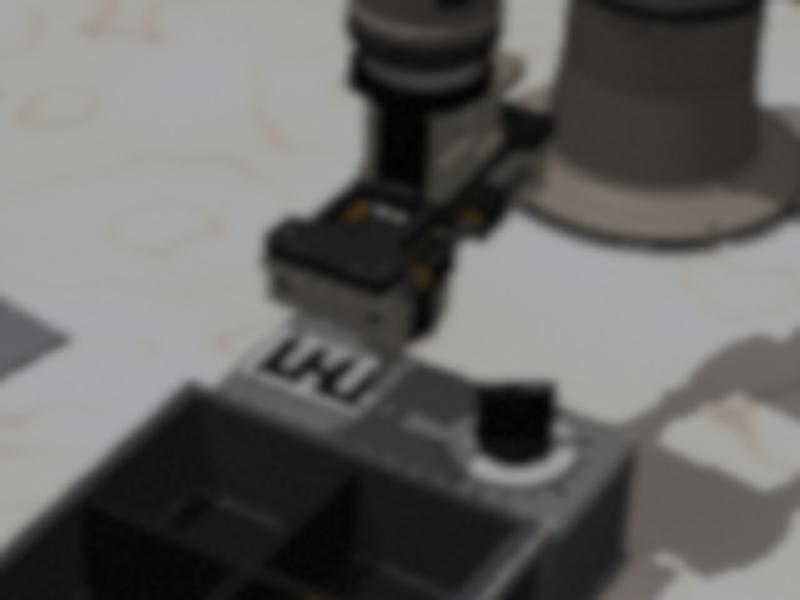

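The picture shows the gripper on the ball beside the gate (crop about (380,330)). The ball is held with a width of 26 mm and a force of 30 N. Now the zigzag.

Emit:
jog_arm([
  [[0,10,-1,0],[0,11,-1,0],[1,10,-1,0],[0,10,0,0],[0,0,0,0]],
])

```text
clock: 3.52
position: [0.4687, 0.0054, 0.3003]
tcp_rot: [-2.308, -2.129, 0.002]
ft_force: [-2.1, -0.3, 0.2]
width: 0.0264
grasp_force: 30.0
```

Emit:
jog_arm([
  [[-9,0,-2,0],[-9,0,-2,0],[-8,0,-1,0],[0,0,0,0]],
])

```text
clock: 4.03
position: [0.4669, -0.0214, 0.3061]
tcp_rot: [2.309, 2.128, 0.001]
ft_force: [-0.6, 0.7, 1.7]
width: 0.0259
grasp_force: 30.0
```

Emit:
jog_arm([
  [[0,-11,0,0],[0,-11,0,0],[0,0,0,0]],
])

```text
clock: 4.4
position: [0.444, -0.0185, 0.3062]
tcp_rot: [2.309, 2.13, 0.0]
ft_force: [1.4, 0.5, 6.4]
width: 0.026
grasp_force: 30.0
```

Emit:
jog_arm([
  [[-9,0,0,0],[-10,0,0,0],[-9,0,0,0],[0,0,0,0]],
])

```text
clock: 4.9
position: [0.4421, -0.0468, 0.3058]
tcp_rot: [-2.309, -2.129, 0.002]
ft_force: [-0.6, -0.1, 7.9]
width: 0.026
grasp_force: 30.0
```

Emit:
jog_arm([
  [[0,11,0,0],[0,11,0,0],[0,0,0,0]],
])

```text
clock: 5.28
position: [0.4638, -0.0483, 0.3049]
tcp_rot: [-2.307, -2.129, 0.004]
ft_force: [-1.0, -2.3, 2.0]
width: 0.0264
grasp_force: 30.0
```

```bash
python3 - <<'E'
from h import *
p,a=pose();d=p[:2]-W(0,0);t=np.radians(YW);print(p,a,np.cos(t)*d[0]+np.sin(t)*d[1],-np.sin(t)*d[0]+np.cos(t)*d[1])
E
```

```text
[ 0.46384797 -0.04829024  0.14574309] -4.59951000262981 -0.1498735881153109 -0.07513850547819653
```

Emit:
jog_arm([
  [[-9,0,2,0],[-9,0,2,0],[-8,0,1,0],[0,0,0,0]],
])

```text
clock: 5.78
position: [0.4619, -0.0745, 0.3001]
tcp_rot: [-2.309, -2.128, 0.001]
ft_force: [0.8, 0.6, -1.6]
width: 0.0261
grasp_force: 30.0
```

Emit:
jog_arm([
  [[0,-10,0,0],[0,-11,1,0],[0,-10,1,0],[1,-11,1,0],[0,0,0,0]],
])

```text
clock: 6.4
position: [0.4203, -0.0703, 0.2987]
tcp_rot: [2.306, 2.128, 0.001]
ft_force: [-0.2, -4.4, 5.7]
width: 0.0266
grasp_force: 30.0
```

```bash
python3 - <<'E'
from h import *
p,a=pose();d=p[:2]-W(0,0);t=np.radians(YW);print(p,a,np.cos(t)*d[0]+np.sin(t)*d[1],-np.sin(t)*d[0]+np.cos(t)*d[1])
E
```

```text
[ 0.4202828  -0.070281    0.13954141] -4.6093975817927255 -0.19135636307705567 -0.10084254676336972
```

Emit:
jog_arm([
  [[0,0,0,0],[0,0,0,0],[0,0,0,0],[0,0,-40,0],[0,0,-40,0]],
], gripper=0.5)

```text
clock: 7.02
position: [0.4204, -0.0698, 0.3782]
tcp_rot: [-2.308, -2.129, 0.001]
ft_force: [1.5, 0.1, 0.6]
width: 0.0454
grasp_force: 0.0
```

```bash
python3 - <<'E'
from h import *
b=W(.0485,.0555);print(b);plan([(*b,.22,84.5),(*b,.131,84.5)])
im=snap('scene','s2.png');cv2.imwrite('pics/c3.png',cv2.resize(im[110:280,210:380,::-1],None,fx=3.5,fy=3.5,interpolation=cv2.INTER_CUBIC))
E
```

```text
[0.67285259 0.06456175]
from [ 0.4204 -0.0698  0.219 ] -4.6
9 [[17.1, 26.8, -0.1, -9.9], [12.3, 29.3, -0.1, -9.9], [7.1, 31.0, -0.1, -9.9], [1.6, 31.7, -0.2, -9.9], [-3.8, 31.5, -0.1, -9.9], [-9.3, 30.4, -0.1, -9.9], [-14.3, 28.4, -0.1, -9.9], [-19.0, 25.5, -0.1, -9.9], [-23.1, 21.9, -0.1, -9.9]]
2 [[0.0, -0.0, 44.5, -0.0], [0.1, -0.0, 44.5, -0.0]]
```

View pics/c3.png

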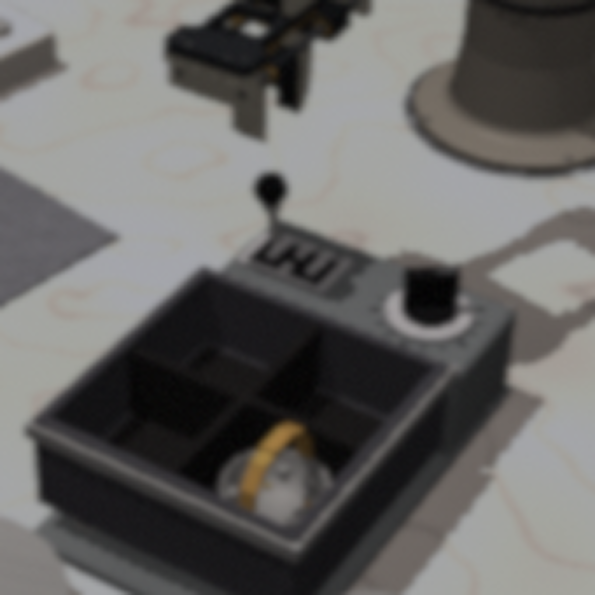

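The lever, ball at crop (270,188), sits at the near end of the rightmost slot. The finished basket is still in the far-left cell, handle at crop (278,455).

Emit:
jog_arm([
  [[17,27,0,-10],[12,29,0,-10],[7,31,0,-10],[2,32,0,-10],[-4,31,0,-10]],
])

```text
clock: 7.7
position: [0.5611, 0.0054, 0.3771]
tcp_rot: [-1.183, -2.909, 0.0]
ft_force: [-0.2, -0.7, -0.1]
width: 0.0461
grasp_force: 0.0
```

Emit:
jog_arm([
  [[-9,30,0,-10],[-14,28,0,-10],[-19,26,0,-10],[-23,22,0,-9],[0,0,0,0]],
])

```text
clock: 8.32
position: [0.672, 0.0671, 0.376]
tcp_rot: [-0.151, -3.136, -0.0]
ft_force: [-0.8, -0.4, -0.3]
width: 0.0457
grasp_force: 0.0
```

```bash
python3 - <<'E'
from h import *
b=W(.0485,.0555);plan([(*b,.131,84.5)]);snap('scene','s3.png')
E
```

```text
from [0.672  0.0671 0.2168] 84.5
2 [[-0.5, -1.2, 42.9, -0.0], [-0.6, -1.3, 42.9, -0.0]]
```

Emit:
jog_arm([
  [[-1,-2,43,0],[0,0,43,0],[0,0,0,0]],
])

```text
clock: 8.75
position: [0.6703, 0.0634, 0.2882]
tcp_rot: [-0.157, -3.129, 0.001]
ft_force: [0.1, 1.1, -0.2]
width: 0.0463
grasp_force: 0.0
```

Emit:
jog_arm([
  [[0,0,0,0],[0,0,0,0],[0,0,0,0],[0,0,-20,0],[0,0,-20,0]],
], gripper=0)

```text
clock: 9.38
position: [0.6718, 0.0639, 0.3324]
tcp_rot: [-0.154, -3.138, -0.0]
ft_force: [0.5, -0.3, -1.7]
width: 0.0113
grasp_force: 30.0
```

Emit:
jog_arm([
  [[0,0,-30,0],[0,0,-30,0],[0,0,0,0]],
])

```text
clock: 9.75
position: [0.6721, 0.064, 0.3948]
tcp_rot: [0.154, 3.132, 0.0]
ft_force: [-0.2, -0.7, -2.0]
width: 0.011
grasp_force: 30.0
```

```bash
python3 - <<'E'
from h import *
print(pose(),r.get_state()['width'])
# place over pad centre, clear of lever
plan([(.4646,-.35,.231,None),(.4646,-.35,.088,None)])
im=snap('scene','s4.png');cv2.imwrite('pics/c4.png',cv2.resize(im[80:300,200:420,::-1],None,fx=2.5,fy=2.5,interpolation=cv2.INTER_CUBIC))
E
```

```text
(array([0.67209435, 0.06396392, 0.23559638]), np.float64(84.37656230417647)) 0.01103530690905797
from [0.6721 0.064  0.2356] 84.4
11 [[15.1, -39.3, 0.4, 0.0], [15.1, -39.3, 0.4, 0.0], [15.1, -39.3, 0.5, 0.0], [15.0, -39.3, 0.4, 0.0], [15.1, -39.3, 0.4, 0.0], [15.1, -39.3, 0.4, 0.0], [15.1, -39.3, 0.4, 0.0], [15.1, -39.3, 0.4, 0.0], [15.1, -39.3, 0.5, 0.0], [15.0, -39.3, 0.4, 0.0], [15.1, -39.3, 0.4, 0.0]]
4 [[0.0, -0.0, 35.7, 0.0], [0.0, -0.0, 35.8, 0.0], [0.0, -0.0, 35.7, 0.0], [0.0, -0.0, 35.8, 0.0]]
```

View pics/c4.png

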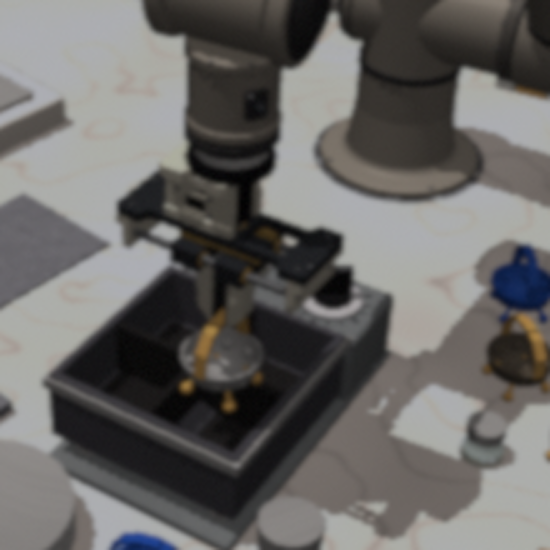

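The basket hangs upright from the gripper, crop (222,360), clear of the tub. On to the pad.

Emit:
jog_arm([
  [[8,-20,0,0],[15,-40,0,0],[15,-40,0,0],[15,-40,0,0],[15,-40,0,0]],
])

```text
clock: 10.42
position: [0.5855, -0.1096, 0.3897]
tcp_rot: [-0.154, -3.135, -0.001]
ft_force: [0.6, -0.1, -1.7]
width: 0.0115
grasp_force: 30.0
```

Emit:
jog_arm([
  [[15,-40,0,0],[15,-40,0,0],[15,-40,0,0],[15,-40,0,0],[15,-40,0,0]],
])

```text
clock: 11.05
position: [0.4913, -0.3012, 0.3897]
tcp_rot: [-0.154, -3.135, -0.003]
ft_force: [0.1, -0.3, -1.5]
width: 0.0116
grasp_force: 30.0
```

Emit:
jog_arm([
  [[15,-39,20,0],[8,-15,30,0],[0,0,30,0],[0,0,20,0],[0,0,0,0]],
])

```text
clock: 11.68
position: [0.4634, -0.3511, 0.2886]
tcp_rot: [-0.154, -3.133, -0.007]
ft_force: [0.2, -0.5, -1.4]
width: 0.0113
grasp_force: 30.0
```

```bash
python3 - <<'E'
from h import *
print(r.get_state()['width']);plan([(.4646,-.35,.086,84.4)],step=25)
E
```

```text
0.011275849126393352
from [ 0.4634 -0.3511  0.1294] 84.4
2 [[-0.6, 0.6, 21.7, -0.0], [-0.5, 0.6, 21.7, -0.0]]
```

Emit:
jog_arm([
  [[0,1,20,0],[0,0,14,0],[0,0,6,0],[0,0,3,0],[0,0,0,0]],
])

```text
clock: 12.3
position: [0.4656, -0.3501, 0.2552]
tcp_rot: [0.153, 3.131, -0.005]
ft_force: [-4.3, 11.0, 37.9]
width: 0.0111
grasp_force: 30.2
```

Emit:
jog_arm([
  [[0,0,2,0],[0,0,0,0]],
])

```text
clock: 12.55
position: [0.4658, -0.3502, 0.2539]
tcp_rot: [0.153, 3.13, -0.006]
ft_force: [-3.2, 13.5, 41.8]
width: 0.0119
grasp_force: 30.2
```

Emit:
jog_arm([
  [[0,0,-4,0],[0,0,0,0]],
])

```text
clock: 12.8
position: [0.465, -0.3506, 0.2539]
tcp_rot: [0.153, 3.134, -0.004]
ft_force: [-1.6, 3.1, 16.4]
width: 0.0113
grasp_force: 30.0
```

```bash
python3 - <<'E'
from h import *
print(pose(),r.get_state()['ft_force'])
im=snap('scene','s5.png');a=cv2.resize(im[120:250,110:290,::-1],None,fx=4,fy=4,interpolation=cv2.INTER_CUBIC);cv2.imwrite('pics/c5.png',a)
E
```

```text
(array([ 0.46504735, -0.35064145,  0.0947344 ]), np.float64(84.39334491192501)) [-1.61183188  3.10033749 16.3646654 ]
```

View pics/c5.png

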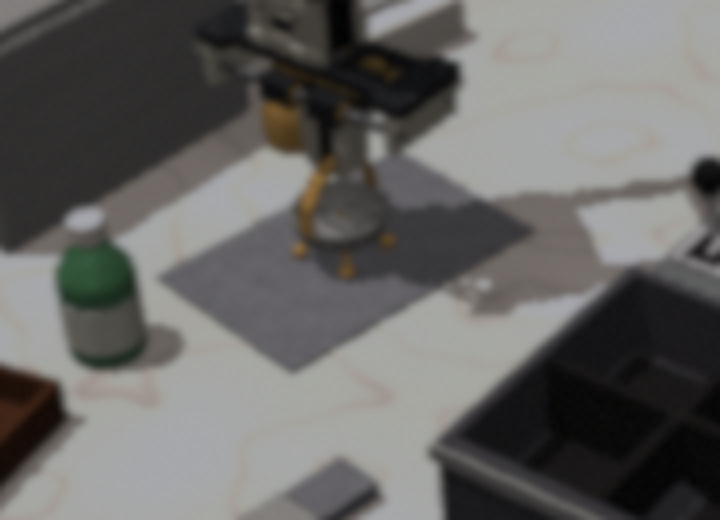

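The basket stands upright on the felt, crop (345,220), all feet down. Releasing it.

Emit:
jog_arm([
  [[0,0,-2,0],[0,0,0,0]],
])

```text
clock: 13.1
position: [0.4647, -0.3508, 0.254]
tcp_rot: [0.154, 3.136, -0.002]
ft_force: [-0.3, 2.5, 9.1]
width: 0.0115
grasp_force: 29.9
```

Emit:
jog_arm([
  [[0,0,0,0],[0,0,0,0],[0,0,-20,0],[0,0,-40,0],[0,0,-45,0]],
], gripper=0.5)

```text
clock: 13.72
position: [0.4641, -0.3507, 0.3578]
tcp_rot: [-0.154, -3.136, -0.003]
ft_force: [1.3, -0.9, 0.4]
width: 0.0456
grasp_force: 0.0
```

```bash
cat >> h.py <<'E'
def handle(im,u,v,z,n=17):
    """brass handle near pixel (u,v) of a top picture -> centre at height z, direction (deg)"""
    m=cv2.cvtColor(im,cv2.COLOR_RGB2HSV);m=((m[:,:,0]>14)&(m[:,:,0]<34)&(m[:,:,1]>90)&(m[:,:,2]>90))
    q=np.zeros(m.shape,np.uint8);q[v-n:v+n+1,u-n:u+n+1]=m[v-n:v+n+1,u-n:u+n+1]
    k,l,s,c=cv2.connectedComponentsWithStats(q);i=1+np.argmax(s[1:,4]);y,x=np.nonzero(l==i)
    P=np.array([ray('top',p,z)[:2] for p in zip(x,y)]);ev,V=np.linalg.eigh(np.cov(P.T))
    return P.mean(0).round(4),np.degrees(np.arctan2(V[1,1],V[0,1])).round(1),len(x),(ev**.5).round(4)
E
python3 - <<'E'
from h import *
im=snap('top','t2.png')
print('d0',handle(im,148,250,.082));print('d1',handle(im,182,284,.082));print('old',[round(float(k),1) for k in proj('top',(.4646,-.35,.086))[0]])
u,v=proj('top',(.4646,-.35,.086))[0].astype(int);print('done',handle(im,u,v,.086))
(x1,y1)=handle(im,182,284,.082)[0];print(pose())
plan([(x1,y1,.2,-43)],turn=10.6)
E
```

```text
d0 (array([0.471 , 0.3742]), np.float64(47.7), 124, array([0.0042, 0.0198]))
d1 (array([0.3759, 0.2768]), np.float64(46.2), 127, array([0.0042, 0.0196]))
old [406.9, 250.9]
done (array([ 0.4415, -0.3083]), np.float64(71.8), 5, array([0.0014, 0.0024]))
(array([ 0.46491215, -0.3513752 ,  0.20559334]), np.float64(84.37815159124497))
from [ 0.4649 -0.3514  0.2056] 84.4
15 [[10.0, 41.1, 0.4, 8.5], [16.0, 39.2, 0.3, 8.5], [21.6, 36.3, 0.4, 8.5], [26.7, 32.8, 0.4, 8.5], [31.3, 28.5, 0.4, 8.5], [35.1, 23.5, 0.3, 8.5], [38.3, 18.1, 0.4, 8.5], [40.4, 12.3, 0.4, 8.5], [41.9, 6.1, 0.4, 8.5], [42.3, -0.2, 0.3, 8.5], [41.8, -6.4, 0.4, 8.5], [40.4, -12.5, 0.4, 8.5], [38.1, -18.3, 0.3, 8.5], [35.0, -23.8, 0.4, 8.5], [31.1, -28.6, 0.4, 8.5]]
```

```bash
python3 - <<'E'
from h import *
plan([(.376,.279,.2,136.5)]); plan([(.376,.279,.082,136.5)],start=(np.array([.376,.279,.2]),136.5))
E
```

```text
from [ 0.4649 -0.3514  0.2056] 84.4
15 [[10.0, 41.2, 0.4, -3.5], [7.5, 41.8, 0.3, -3.5], [4.9, 42.2, 0.4, -3.5], [2.3, 42.4, 0.4, -3.5], [-0.2, 42.4, 0.4, -3.5], [-2.9, 42.3, 0.3, -3.5], [-5.4, 42.1, 0.4, -3.5], [-8.0, 41.7, 0.4, -3.5], [-10.5, 41.1, 0.4, -3.5], [-13.0, 40.4, 0.3, -3.5], [-15.5, 39.6, 0.4, -3.5], [-17.8, 38.5, 0.4, -3.5], [-20.2, 37.3, 0.3, -3.5], [-22.4, 36.1, 0.4, -3.5], [-24.5, 34.6, 0.4, -3.5]]
from [0.376 0.279 0.2  ] 136.5
3 [[-0.0, 0.0, 39.3, -0.0], [-0.0, 0.0, 39.4, -0.0], [-0.0, 0.0, 39.3, -0.0]]
```

Emit:
jog_arm([
  [[10,41,0,-3.5],[8,42,0,-3.5],[5,42,0,-3.5],[2,42,0,-3.5],[0,42,0,-3.5]],
])

```text
clock: 14.4
position: [0.4338, -0.1404, 0.3573]
tcp_rot: [0.328, -3.124, -0.001]
ft_force: [0.2, -0.1, 0.0]
width: 0.046
grasp_force: 0.0
```

Emit:
jog_arm([
  [[-3,42,0,-3.5],[-5,42,0,-3.5],[-8,42,0,-3.5],[-10,41,0,-3.5],[-13,40,0,-3.5]],
])

```text
clock: 15.02
position: [0.4036, 0.0689, 0.3575]
tcp_rot: [0.799, -3.038, -0.0]
ft_force: [0.5, 0.4, -0.3]
width: 0.0459
grasp_force: 0.0
```

Emit:
jog_arm([
  [[-16,40,0,-3.5],[-18,39,0,-3.5],[-20,37,0,-3.5],[-22,36,0,-3.5],[-24,34,0,-3.5]],
])

```text
clock: 15.65
position: [0.374, 0.2788, 0.3574]
tcp_rot: [1.252, -2.881, 0.0]
ft_force: [1.4, -0.1, -0.6]
width: 0.0459
grasp_force: 0.0
```

Emit:
jog_arm([
  [[0,0,40,0],[0,0,0,0]],
])

```text
clock: 15.9
position: [0.3734, 0.2773, 0.3154]
tcp_rot: [1.248, -2.876, 0.001]
ft_force: [1.4, 0.7, 0.5]
width: 0.046
grasp_force: 0.0
```

```bash
python3 - <<'E'
from h import *
plan([(.376,.279,.082,136.5)])
im=snap('top','t3.png');print('done',handle(im,407,251,.088)); print('d0',handle(im,148,250,.082))
cv2.imwrite('pics/c6.png',cv2.resize(im[190:320,100:450,::-1],None,fx=2.2,fy=2.2,interpolation=cv2.INTER_CUBIC))
E
```

```text
from [0.3734 0.2773 0.1562] 136.9
2 [[-1.5, -0.4, 37.1, 0.2], [-1.5, -0.4, 37.1, 0.2]]
done (array([ 0.4652, -0.3509]), np.float64(173.8), 112, array([0.004 , 0.0202]))
d0 (array([0.475 , 0.3782]), np.float64(48.5), 102, array([0.004 , 0.0169]))
```

View pics/c6.png

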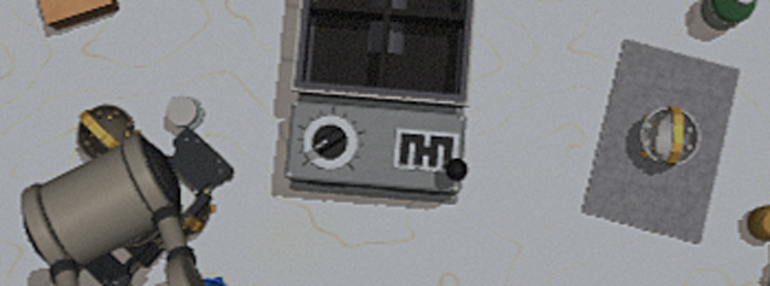

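The finished basket stands on the pad, crop (670,135), near its centre. The arm is over the near dark basket. Descending.

Emit:
jog_arm([
  [[-3,-1,37,0],[0,0,38,0],[0,0,0,0]],
])

```text
clock: 16.32
position: [0.3771, 0.2783, 0.2421]
tcp_rot: [1.246, -2.88, 0.0]
ft_force: [-0.1, 0.7, 0.5]
width: 0.0459
grasp_force: 0.0
```

Emit:
jog_arm([
  [[0,0,0,0],[0,0,0,0],[0,0,0,0],[0,0,0,0],[0,0,0,0]],
], gripper=0)

```text
clock: 16.95
position: [0.3773, 0.2791, 0.2432]
tcp_rot: [-1.25, 2.881, -0.0]
ft_force: [-0.7, -0.6, 5.0]
width: 0.0114
grasp_force: 30.0
```

Emit:
jog_arm([
  [[0,0,-15,0],[0,0,-35,0],[0,0,-40,0],[0,0,-40,0],[0,0,-30,0]],
])

```text
clock: 17.58
position: [0.377, 0.2789, 0.4041]
tcp_rot: [-1.249, 2.882, 0.0]
ft_force: [-0.2, 0.0, -1.4]
width: 0.0113
grasp_force: 30.0
```

```bash
python3 - <<'E'
from h import *
print(r.get_state()['width'],r.get_state()['ft_force']);b=W(-.0515,.0515);print(b)
plan([(*b,.23,None)]);snap('scene','s6.png')
E
```

```text
0.01130780435700705 [-0.16689304  0.03608127 -1.39121328]
[0.57288449 0.06929255]
from [0.377  0.2789 0.2449] 136.9
7 [[2.7, -40.9, 2.1, 0.0], [2.8, -40.9, 2.2, 0.0], [2.7, -40.9, 2.1, 0.0], [2.7, -40.9, 2.1, 0.0], [2.7, -40.9, 2.2, 0.0], [2.8, -40.9, 2.1, 0.0], [2.7, -40.9, 2.1, 0.0]]
```

Emit:
jog_arm([
  [[1,-20,0,0],[3,-41,2,0],[3,-41,2,0],[3,-41,2,0],[3,-41,2,0]],
])

```text
clock: 18.25
position: [0.5032, 0.1427, 0.3935]
tcp_rot: [1.249, -2.881, -0.001]
ft_force: [0.5, 0.5, -0.9]
width: 0.0114
grasp_force: 30.0
```

Emit:
jog_arm([
  [[3,-41,2,0],[2,-41,2,0],[1,-20,0,0],[0,0,0,0],[0,0,0,0]],
])

```text
clock: 18.88
position: [0.5722, 0.0705, 0.3904]
tcp_rot: [1.25, -2.881, -0.002]
ft_force: [0.2, -0.1, -1.9]
width: 0.0114
grasp_force: 30.0
```

```bash
python3 - <<'E'
from h import *
b=W(-.0515,.0515)
plan([(*b,.17,None)])
im=snap('scene','s7.png');cv2.imwrite('pics/c7.png',cv2.resize(im[100:300,200:420,::-1],None,fx=3,fy=3,interpolation=cv2.INTER_CUBIC))
E
```

```text
from [0.5722 0.0705 0.2312] 136.9
2 [[0.2, -0.7, 30.6, 0.0], [0.2, -0.6, 30.6, 0.0]]
```

View pics/c7.png

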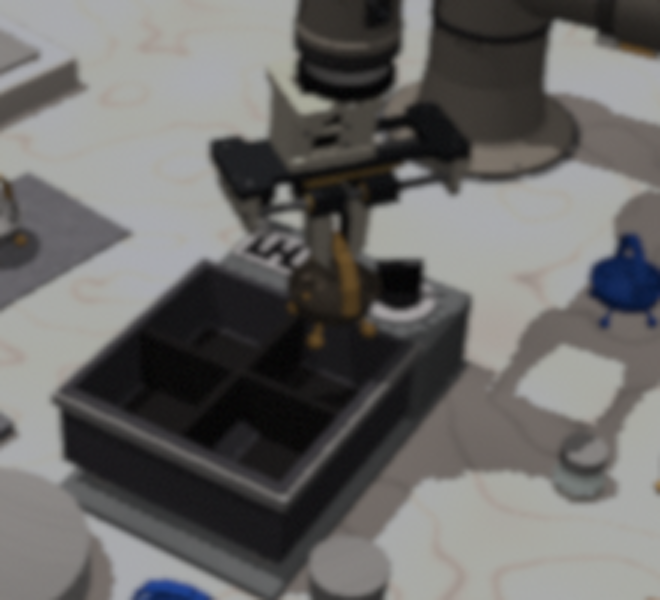

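The dark basket is held over the near-left cell, crop (330,295), slightly tilted. It should right itself on the floor.

Emit:
jog_arm([
  [[0,-1,30,0],[0,0,30,0],[0,0,20,0],[0,0,8,0],[0,0,0,0]],
])

```text
clock: 19.55
position: [0.5734, 0.0695, 0.3029]
tcp_rot: [1.251, -2.882, -0.0]
ft_force: [0.5, 0.5, -0.3]
width: 0.0114
grasp_force: 30.0
```

Emit:
jog_arm([
  [[0,0,4,0],[0,0,0,0]],
])

```text
clock: 19.8
position: [0.5737, 0.069, 0.2991]
tcp_rot: [-1.249, 2.882, -0.0]
ft_force: [0.5, 0.4, -2.2]
width: 0.0113
grasp_force: 30.0
```

Emit:
jog_arm([
  [[0,0,3,0],[0,0,0,0]],
])

```text
clock: 20.05
position: [0.5736, 0.0689, 0.2956]
tcp_rot: [1.249, -2.882, -0.0]
ft_force: [-0.0, 0.7, -1.4]
width: 0.0113
grasp_force: 30.0
```

Emit:
jog_arm([
  [[0,0,2,0],[0,0,0,0]],
])

```text
clock: 20.3
position: [0.5736, 0.0689, 0.2936]
tcp_rot: [1.249, -2.882, -0.0]
ft_force: [0.3, -0.6, -2.1]
width: 0.0116
grasp_force: 30.0
```

Emit:
jog_arm([
  [[0,0,2,0],[0,0,0,0]],
])

```text
clock: 20.55
position: [0.5738, 0.0689, 0.2932]
tcp_rot: [-1.249, 2.881, -0.001]
ft_force: [-2.8, -0.5, 8.1]
width: 0.0118
grasp_force: 30.0
```

Emit:
jog_arm([
  [[0,0,2,0],[0,0,0,0]],
])

```text
clock: 20.8
position: [0.5738, 0.069, 0.293]
tcp_rot: [-1.248, 2.879, -0.003]
ft_force: [-7.0, 0.3, 19.1]
width: 0.0111
grasp_force: 30.0
```

Emit:
jog_arm([
  [[0,0,-2,0],[0,0,0,0]],
])

```text
clock: 21.05
position: [0.5737, 0.0689, 0.2932]
tcp_rot: [-1.249, 2.881, -0.001]
ft_force: [-3.3, 0.1, 9.1]
width: 0.0113
grasp_force: 30.0
```

Emit:
jog_arm([
  [[0,0,0,0],[0,0,0,0],[0,0,-20,0],[0,0,-30,0],[0,0,-30,0]],
], gripper=0.38)

```text
clock: 21.68
position: [0.5737, 0.0689, 0.372]
tcp_rot: [1.249, -2.882, -0.001]
ft_force: [1.0, 1.0, 0.8]
width: 0.0348
grasp_force: 0.0
```

```bash
python3 - <<'E'
from h import *
im=snap('top','t4.png');print('d0',handle(im,148,250,.082))
snap('scene','s8.png')
plan([(.473,.378,.22,137.5)])
E
```

```text
d0 (array([0.4716, 0.3748]), np.float64(47.8), 119, array([0.0039, 0.0197]))
from [0.5743 0.0689 0.2156] 136.9
8 [[-19.5, 35.7, -0.6, -0.1], [-19.6, 35.6, -0.5, -0.1], [-19.7, 35.6, -0.6, -0.1], [-19.7, 35.5, -0.5, -0.1], [-19.8, 35.5, -0.6, -0.1], [-19.9, 35.5, -0.5, -0.1], [-19.9, 35.5, -0.6, -0.1], [-19.9, 35.4, -0.5, -0.1]]
```

Emit:
jog_arm([
  [[-20,36,0,0],[-20,36,0,0],[-20,36,0,0],[-20,36,0,0],[-20,36,0,0]],
], gripper=0.5)

```text
clock: 22.4
position: [0.51, 0.2661, 0.3703]
tcp_rot: [1.249, -2.881, -0.0]
ft_force: [0.7, -0.1, -0.9]
width: 0.046
grasp_force: 0.0
```

Emit:
jog_arm([
  [[-20,36,0,0],[-20,35,0,0],[-19,34,30,0],[0,0,30,0],[0,0,0,0]],
])

```text
clock: 23.02
position: [0.4734, 0.3797, 0.3082]
tcp_rot: [1.248, -2.875, 0.002]
ft_force: [0.0, 0.6, 0.3]
width: 0.0458
grasp_force: 0.0
```

```bash
python3 - <<'E'
from h import *
plan([(.473,.3775,.083,137.5)])
E
```

```text
from [0.4734 0.3797 0.149 ] 136.9
2 [[0.9, -0.6, 33.0, -0.3], [1.0, -0.6, 33.0, -0.3]]
```

Emit:
jog_arm([
  [[2,-1,33,-1],[0,0,33,0],[0,0,0,0]],
])

```text
clock: 23.4
position: [0.4736, 0.3768, 0.2443]
tcp_rot: [1.271, -2.868, 0.001]
ft_force: [-1.1, -0.4, 0.1]
width: 0.0459
grasp_force: 0.0
```

Emit:
jog_arm([
  [[0,0,0,0],[0,0,0,0],[0,0,0,0],[0,0,0,0],[0,0,0,0]],
], gripper=0)

```text
clock: 24.02
position: [0.4738, 0.3777, 0.2463]
tcp_rot: [-1.274, 2.87, 0.0]
ft_force: [-0.6, -0.3, 2.8]
width: 0.0109
grasp_force: 30.0
```

Emit:
jog_arm([
  [[0,0,-15,0],[0,0,-35,0],[0,0,-40,0],[0,0,-40,0],[0,0,-30,0]],
])

```text
clock: 24.65
position: [0.4735, 0.3776, 0.4086]
tcp_rot: [-1.274, 2.869, 0.001]
ft_force: [-0.1, -0.3, -0.6]
width: 0.0113
grasp_force: 30.0
```

```bash
python3 - <<'E'
from h import *
print(r.get_state()['width']);b=W(-.0515,-.0515);print(b)
plan([(*b,.235,None)]);snap('scene','s9.png')
E
```

```text
0.011277575648981004
[ 0.56390745 -0.03331551]
from [0.4735 0.3776 0.2494] 137.9
10 [[24.4, -34.3, 1.4, 0.0], [24.4, -34.2, 1.5, 0.0], [24.4, -34.3, 1.4, 0.0], [24.4, -34.3, 1.4, 0.0], [24.4, -34.2, 1.5, 0.0], [24.5, -34.3, 1.4, 0.0], [24.4, -34.3, 1.4, 0.0], [24.4, -34.2, 1.5, 0.0], [24.4, -34.3, 1.4, 0.0], [24.4, -34.3, 1.5, 0.0]]
```

Emit:
jog_arm([
  [[12,-17,0,0],[24,-34,1,0],[24,-34,1,0],[24,-34,1,0],[25,-34,1,0]],
])

```text
clock: 25.32
position: [0.5138, 0.1917, 0.4003]
tcp_rot: [1.273, -2.869, -0.0]
ft_force: [0.0, 0.2, -1.2]
width: 0.0115
grasp_force: 30.0
```

Emit:
jog_arm([
  [[24,-34,1,0],[25,-35,1,0],[24,-34,1,0],[25,-35,1,0],[24,-34,1,0]],
])

```text
clock: 25.95
position: [0.5592, -0.0141, 0.3953]
tcp_rot: [1.272, -2.87, -0.002]
ft_force: [0.9, 0.2, -1.0]
width: 0.0114
grasp_force: 30.0
```

Emit:
jog_arm([
  [[12,-17,1,0],[0,0,0,0],[0,0,0,0]],
])

```text
clock: 26.32
position: [0.564, -0.0311, 0.3954]
tcp_rot: [1.275, -2.871, -0.002]
ft_force: [0.7, 1.0, -2.1]
width: 0.0115
grasp_force: 30.0
```

```bash
python3 - <<'E'
from h import *
b=W(-.0515,-.0515);plan([(*b,.141,None)])
im=snap('scene','s10.png');cv2.imwrite('pics/c8.png',cv2.resize(im[110:290,200:400,::-1],None,fx=3,fy=3,interpolation=cv2.INTER_CUBIC))
E
```

```text
from [ 0.564  -0.0311  0.2362] 137.9
3 [[0.6, -0.5, 31.7, 0.0], [0.5, -0.4, 31.7, 0.0], [0.6, -0.5, 31.8, 0.0]]
```

View pics/c8.png

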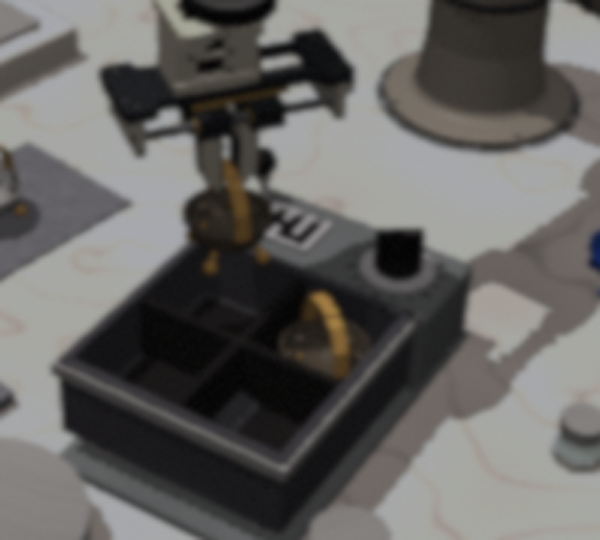

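The first dark basket stands in the near-left cell, crop (325,340). The second is held over the near-right cell, crop (230,215).

Emit:
jog_arm([
  [[1,-1,30,0],[1,0,30,0],[0,0,22,0],[0,0,10,0],[0,0,0,0]],
])

```text
clock: 27.0
position: [0.5637, -0.0334, 0.3036]
tcp_rot: [1.276, -2.87, -0.001]
ft_force: [-0.0, -0.0, -1.1]
width: 0.0114
grasp_force: 30.0
```

Emit:
jog_arm([
  [[0,0,4,0],[0,0,0,0]],
])

```text
clock: 27.25
position: [0.5638, -0.0341, 0.3002]
tcp_rot: [-1.275, 2.871, -0.001]
ft_force: [0.1, -0.2, -1.4]
width: 0.011
grasp_force: 30.0
```

Emit:
jog_arm([
  [[0,0,2,0],[0,0,0,0]],
])

```text
clock: 27.5
position: [0.5637, -0.0342, 0.2978]
tcp_rot: [-1.274, 2.871, 0.0]
ft_force: [0.6, 0.2, -1.2]
width: 0.0115
grasp_force: 30.0
```

Emit:
jog_arm([
  [[0,0,2,0],[0,0,0,0]],
])

```text
clock: 27.75
position: [0.5639, -0.0342, 0.2963]
tcp_rot: [-1.274, 2.871, -0.001]
ft_force: [-1.7, 0.2, 3.5]
width: 0.0113
grasp_force: 30.0
```

Emit:
jog_arm([
  [[0,0,2,0],[0,0,0,0]],
])

```text
clock: 28.0
position: [0.5639, -0.0342, 0.296]
tcp_rot: [-1.274, 2.869, -0.003]
ft_force: [-4.5, 0.3, 15.4]
width: 0.0114
grasp_force: 30.0
```

Emit:
jog_arm([
  [[0,0,-3,0],[0,0,0,0]],
])

```text
clock: 28.25
position: [0.5637, -0.0341, 0.2966]
tcp_rot: [-1.275, 2.871, 0.0]
ft_force: [-0.3, -0.3, -1.9]
width: 0.0113
grasp_force: 30.0
```

Emit:
jog_arm([
  [[0,0,0,0],[0,0,0,0],[0,0,-20,0],[0,0,-35,0],[0,0,-35,0]],
], gripper=0.38)

```text
clock: 28.88
position: [0.5637, -0.0341, 0.3874]
tcp_rot: [1.274, -2.871, -0.001]
ft_force: [0.8, -0.2, 0.2]
width: 0.0351
grasp_force: 0.0
```

Emit:
jog_arm([
  [[0,-10,-10,10],[0,-40,0,10],[0,-40,0,10],[0,-40,0,10],[0,-40,0,10]],
])

```text
clock: 29.5
position: [0.6327, -0.1866, 0.3962]
tcp_rot: [-0.067, -3.141, -0.0]
ft_force: [0.3, -0.4, -0.1]
width: 0.0351
grasp_force: 0.0
```

```bash
python3 - <<'E'
from h import *
print(pose());im=snap('top','t5.png');s=snap('scene','s11.png')
a=cv2.resize(im[150:290,220:330,::-1],(440,560),interpolation=cv2.INTER_CUBIC);b=cv2.resize(s[180:250,195:265,::-1],(1,1))
cv2.imwrite('pics/c9.png',a)
for i,y in((0,.0515),(1,-.0515)):
    u,v=proj('top',(*W(-.0515,y),.132))[0].astype(int);h=handle(im,u,v,.132);print('cell',i,h,W(-.0515,y))
E
```

```text
(array([ 0.6327086 , -0.1865531 ,  0.23700106]), np.float64(87.57087866088017))
cell 0 (array([0.5724, 0.0664]), np.float64(46.5), 138, array([0.0047, 0.0201])) [0.57288449 0.06929255]
cell 1 (array([ 0.5654, -0.0323]), np.float64(47.8), 104, array([0.0035, 0.0187])) [ 0.56390745 -0.03331551]
```

View pics/c9.png

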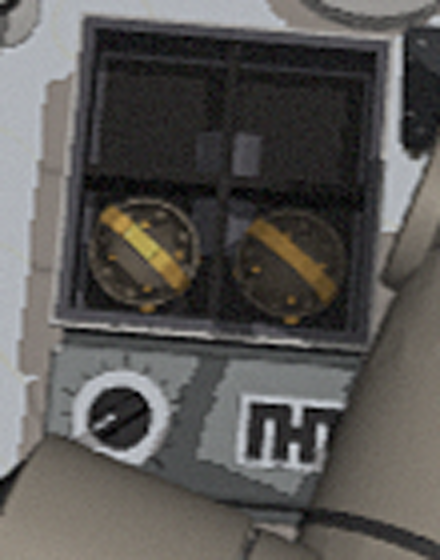

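Both dark baskets sit upright in the near cells, crop (145,250) and (290,265). The dial is at crop (121,417), with its pointer down-left.

```bash
python3 - <<'E'
from h import *
im=cv2.imread('pics/t4.png') if 0 else cv2.imread('pics/t5.png')
u,v=250,254;q=cv2.resize(im[v-9:v+10,u-9:u+10],None,fx=8,fy=8,interpolation=cv2.INTER_CUBIC);g=q.max(2)
m=((g<75)).astype(np.uint8);k=max(cv2.findContours(m,0,1)[0],key=cv2.contourArea)
rc=cv2.minAreaRect(k);c=(u-9+rc[0][0]/8-.4,v-9+rc[0][1]/8-.4);print(rc,c)
w=ray('top',c,.13);d=w[:2]-O;t=np.radians(YW);print(w,np.cos(t)*d[0]+np.sin(t)*d[1],-np.sin(t)*d[0]+np.cos(t)*d[1])
# bright pixels inside the dark blob hull -> pointer
h=np.zeros_like(m);cv2.drawContours(h,[cv2.convexHull(k)],-1,1,-1);h=cv2.erode(h,np.ones((9,9)))
y,x=np.nonzero((h>0)&(g>95));print('ptr',len(x),x.mean(),y.mean())
A=cv2.fitLine(np.c_[x,y].astype(np.float32),cv2.DIST_L2,0,.01,.01).ravel();print(A)
ctr=np.array([x.mean()-rc[0][0],y.mean()-rc[0][1]]);print('left/down deg',np.degrees(np.arctan2(-ctr[0],ctr[1])), np.degrees(np.arctan2(abs(A[0]),abs(A[1]))))
b=W(-.1695,.0565);print(b);plan([(*b,.22,25)]);
E
```

```text
((70.90410614013672, 75.91095733642578), (120.80623626708984, 122.11479949951172), 6.009005546569824) (249.46301326751708, 254.08886966705322)
[0.45540177 0.08399643 0.13      ] -0.16981719662155567 0.05590863940018369
ptr 565 41.249557522123894 83.31681415929204
[ 0.83330834 -0.5528085  41.249557   83.31681   ]
left/down deg 75.97790558227045 56.440098
[0.4557693 0.0845579]
from [ 0.6322 -0.1894  0.2365] 87.5
8 [[23.6, 33.2, 2.1, 7.8], [27.8, 29.8, 2.0, 7.8], [31.6, 25.6, 2.1, 7.8], [34.8, 21.2, 2.0, 7.8], [37.4, 16.2, 2.1, 7.8], [39.2, 11.0, 2.1, 7.8], [40.4, 5.6, 2.0, 7.8], [40.7, 0.0, 2.1, 7.8]]
```

Emit:
jog_arm([
  [[24,33,1,7.6],[28,30,1,7.6],[31,26,1,7.6],[35,21,1,7.6],[37,16,1,7.6]],
], gripper=0.42)

```text
clock: 30.22
position: [0.5184, -0.0144, 0.3917]
tcp_rot: [-1.081, -2.95, -0.001]
ft_force: [-0.5, -0.5, -0.2]
width: 0.0384
grasp_force: 0.0
```

Emit:
jog_arm([
  [[39,11,1,7.6],[40,6,2,7.6],[41,1,2,7.6],[0,0,0,0],[0,0,0,0]],
])

```text
clock: 30.85
position: [0.4519, 0.0855, 0.387]
tcp_rot: [1.636, 2.681, 0.001]
ft_force: [0.4, -0.5, 0.7]
width: 0.0385
grasp_force: 0.0
```

```bash
python3 - <<'E'
from h import *
b=W(-.1695,.0563);plan([(*b,.135,27)])
E
```

```text
from [0.4519 0.0855 0.2278] 27.2
3 [[-0.9, 1.0, 30.9, 0.1], [-1.0, 0.9, 30.9, 0.1], [-0.9, 1.0, 31.0, 0.1]]
```

Emit:
jog_arm([
  [[-2,2,31,0],[-1,1,31,0],[0,0,31,0],[0,0,0,0]],
])

```text
clock: 31.35
position: [0.4558, 0.0833, 0.292]
tcp_rot: [-1.638, -2.676, 0.004]
ft_force: [0.3, 0.1, -0.7]
width: 0.0384
grasp_force: 0.0
```

Emit:
jog_arm([
  [[0,0,0,0],[0,0,0,0],[0,0,0,0],[0,0,0,0],[0,0,0,0]],
], gripper=0)

```text
clock: 31.98
position: [0.458, 0.0844, 0.2951]
tcp_rot: [1.636, 2.674, 0.009]
ft_force: [8.8, 3.5, -4.2]
width: 0.0136
grasp_force: 30.0
```

```bash
python3 - <<'E'
from h import *
p=pose();print(p,r.get_state()['width'],r.get_state()['torque']);print('turn',p[1]+95)
E
```

```text
(array([0.45797911, 0.08440555, 0.13594458]), np.float64(27.06145871564954)) 0.013553004955271314 [ 0.4859373  -1.40211759 -0.09032831]
turn 122.06145871564954
```

Emit:
jog_arm([
  [[0,3,0,0],[0,0,0,10],[0,0,0,10],[0,0,0,10],[0,0,0,10]],
])

```text
clock: 32.6
position: [0.4582, 0.0849, 0.2951]
tcp_rot: [2.461, 1.95, -0.002]
ft_force: [-4.9, -5.4, 10.6]
width: 0.0139
grasp_force: 30.0
```

Emit:
jog_arm([
  [[0,0,0,10],[0,0,0,10],[0,0,0,10],[0,0,0,10],[0,0,0,0]],
])

```text
clock: 33.22
position: [0.4573, 0.0855, 0.295]
tcp_rot: [-2.979, -0.996, 0.005]
ft_force: [-8.3, -2.2, 14.6]
width: 0.014
grasp_force: 30.0
```

Emit:
jog_arm([
  [[0,0,0,10],[0,0,0,10],[0,0,0,10],[0,0,0,10],[0,0,0,2]],
])

```text
clock: 33.85
position: [0.4569, 0.0866, 0.295]
tcp_rot: [-3.136, 0.139, 0.006]
ft_force: [-10.6, 6.6, 15.0]
width: 0.0136
grasp_force: 30.0
```

Emit:
jog_arm([
  [[0,0,0,0],[0,0,0,0]],
])

```text
clock: 34.1
position: [0.4569, 0.0866, 0.295]
tcp_rot: [-3.136, 0.135, 0.006]
ft_force: [-10.2, 7.0, 14.9]
width: 0.0138
grasp_force: 30.0
```

```bash
python3 - <<'E'
from h import *
p=pose();print(p,r.get_state()['width'],r.get_state()['ft_force'],r.get_state()['torque']);print('turn',p[1]+95)
E
```

```text
(array([0.45692584, 0.08657524, 0.13581704]), np.float64(-94.92618452364759)) 0.013759879228584073 [-10.24818719   7.0464124   14.86213798] [1.18991035 1.9445705  0.02017021]
turn 0.07381547635240793
```

Release, lift and back away so the dial can be checked.

Emit:
jog_arm([
  [[0,0,0,0],[0,0,0,0],[0,0,0,0],[0,0,-30,0],[0,0,-50,0]],
], gripper=0.5)

```text
clock: 34.72
position: [0.4583, 0.0853, 0.3733]
tcp_rot: [3.138, -0.135, -0.007]
ft_force: [1.0, 0.7, 1.1]
width: 0.0455
grasp_force: 0.0
```

Emit:
jog_arm([
  [[0,40,0,-10],[7,39,0,-10],[14,37,0,-10],[20,35,0,-10],[25,30,0,-10]],
])

```text
clock: 35.35
position: [0.5602, -0.0598, 0.3737]
tcp_rot: [2.899, 1.209, -0.0]
ft_force: [1.0, -0.2, -0.1]
width: 0.0459
grasp_force: 0.0
```

```bash
python3 - <<'E'
from h import *
b=W(-.191,-.1012);print(b);plan([(*b,.215,-5)])
im=snap('top','t6.png');a=cv2.resize(im[150:290,220:330,::-1],(440,560),interpolation=cv2.INTER_CUBIC);b=cv2.resize(im[200:310,355:445,::-1],(300,367));c=np.zeros((560,740,3),np.uint8);c[:,:440]=a;c[:367,440:]=b
cv2.imwrite('pics/c10.png',c)
print('done',handle(im,407,251,.086))
E
```

```text
[ 0.42060665 -0.07066816]
from [ 0.5602 -0.0598  0.2145] -44.7
4 [[-26.5, -22.9, -0.1, -9.9], [-22.1, -27.1, -0.2, -9.9], [-17.2, -30.5, -0.1, -9.9], [-11.6, -33.0, -0.1, -9.9]]
done (array([ 0.4657, -0.3514]), np.float64(173.8), 112, array([0.0039, 0.02  ]))
```

View pics/c10.png

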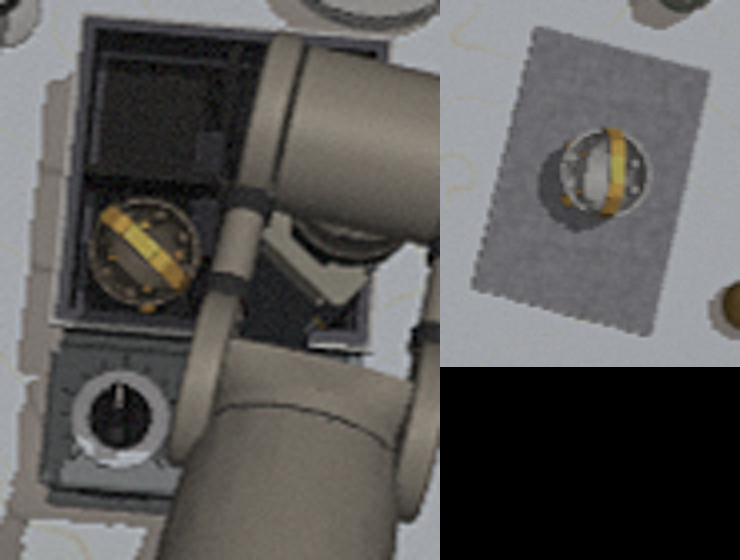

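The pointer points nearly straight away, from crop (121,412) to (119,383). The middle mark is at (127,355), so I'm measuring the angle more finely. The finished basket is upright on the pad.

```bash
python3 - <<'E'
from h import *
ims=[optics.snapshot('top').astype(float) for _ in range(4)];im=np.mean(ims,0)
P=lambda x,y,z:proj('top',(*W(-.1695+x,.056+y),z))[0]
c=P(0,0,.14);f=P(.02,0,.14);d=f-c;print(c,f)
g=im.mean(2)[240:270,235:265];print(g[4:20,8:22].astype(int))
# intensity-weighted pointer column for each row in dark region
for v in range(int(f[1])-1,int(c[1])+1):
    row=im.mean(2)[v,247:254];w=np.clip(row-row.min()-15,0,None);print(v,(w*np.arange(247,254)).sum()/max(w.sum(),1e-6))
E
```

```text
[249.23322621 253.67424349] [249.89943144 246.21189579]
[[ 86 113 122 119 120 120 120 123 120 121 123 124 124 106]
 [125 124 120 123 120  96  84 104 116 121 123 123 120 123]
 [120 121 120 120  84   6  64  53  12  92 121 122 122 118]
 [122 122  89  57  42  10  98  85  10  21  42  99 125 126]
 [121  92  41  10  13   8 100  90   5  14  11  20  95 125]
 [ 92  37  20  20  18  21  99  86  14   6  21  19  25  97]
 [ 60  17  19  24  12  45  80  65  12  18  23  27  21  42]
 [ 22  19  25  20  19  40  78  64  18  19  28  26  25   7]
 [ 15  23  25  20  18  25  23  19  14  17  24  29  24  13]
 [ 18  30  28  24  22  26  26  28  17  18  22  28  23  19]
 [ 17  25  26  24  20  29  24  28  17  22  29  22  24  19]
 [ 19  28  26  20  29  28  30  25  12  22  26  30  31  23]
 [ 16  22  27  19  30  35  36  31  17  24  27  29  27  11]
 [ 19  20  30  25  36  43  45  41  23  22  29  29  17  20]
 [ 60  29  23  23  36  45  47  37  22  20  28  28  21  62]
 [122  59  17  22  34  41  43  37  22  23  21  17  41 111]]
245 250.81354359925788
246 250.67942199625367
247 249.5618860510806
248 249.46595982142858
249 249.45433255269322
250 249.18092354277064
251 249.28341708542712
252 0.0
253 0.0
```

The pointer leans about 5° right in the image, which matches the polisher's +x axis, so the timer is at 30 min. Now the lever.

Emit:
jog_arm([
  [[-26,-23,0,-10],[-22,-27,0,-10],[-17,-30,0,-10],[-12,-33,0,-10],[0,0,0,0]],
])

```text
clock: 36.22
position: [0.418, -0.068, 0.3741]
tcp_rot: [-2.315, -2.123, 0.0]
ft_force: [-0.1, -0.8, -0.3]
width: 0.0457
grasp_force: 0.0
```

```bash
python3 - <<'E'
from h import *
b=W(-.191,-.1012);plan([(*b,.1375,-4.6)])
E
```

```text
from [ 0.418  -0.068   0.2149] -5.0
2 [[-1.2, 1.4, 38.7, -0.2], [-1.2, 1.4, 38.7, -0.2]]
```

Emit:
jog_arm([
  [[-2,3,38,0],[0,0,39,0],[0,0,0,0]],
])

```text
clock: 36.6
position: [0.4228, -0.0704, 0.2951]
tcp_rot: [-2.313, -2.118, 0.004]
ft_force: [0.3, -1.0, 1.4]
width: 0.0457
grasp_force: 0.0
```

Emit:
jog_arm([
  [[0,0,0,0],[0,0,0,0],[0,0,0,0],[0,0,0,0],[0,0,0,0]],
], gripper=0)

```text
clock: 37.22
position: [0.4237, -0.0712, 0.2978]
tcp_rot: [2.313, 2.122, 0.001]
ft_force: [-2.0, -0.8, 6.4]
width: 0.0264
grasp_force: 30.0
```

Emit:
jog_arm([
  [[0,10,-1,0],[0,11,-1,0],[-1,10,-1,0],[0,10,0,0],[0,0,0,0]],
])

```text
clock: 37.85
position: [0.4642, -0.0755, 0.2999]
tcp_rot: [-2.314, -2.123, 0.002]
ft_force: [-6.2, -0.5, 5.5]
width: 0.0262
grasp_force: 30.0
```

```bash
cat >> h.py <<'E'
def pol():
    p,a=pose();d=p[:2]-W(0,0);t=np.radians(YW);return (np.array([np.cos(t)*d[0]+np.sin(t)*d[1],-np.sin(t)*d[0]+np.cos(t)*d[1],p[2]])*1000).round(1),round(a,1)
E
python3 -c "
from h import *
print(pol())"
```

```text
(array([-147.1, -102.2,  140.7]), np.float64(-4.9))
```

Emit:
jog_arm([
  [[0,-2,0,0],[9,0,-2,0],[9,0,-2,0],[8,0,-1,0],[0,0,0,0]],
])

```text
clock: 38.48
position: [0.4648, -0.0486, 0.305]
tcp_rot: [2.313, 2.125, 0.002]
ft_force: [0.8, -0.6, 2.1]
width: 0.0263
grasp_force: 30.0
```

Emit:
jog_arm([
  [[0,-11,0,0],[0,-11,0,0],[0,0,0,0]],
])

```text
clock: 38.85
position: [0.4416, -0.0476, 0.3051]
tcp_rot: [2.315, 2.123, 0.001]
ft_force: [2.2, -0.8, 4.9]
width: 0.0262
grasp_force: 30.0
```

```bash
python3 -c "
from h import *
print(pol())"
```

```text
(array([-172.1,  -76.3,  145.9]), np.float64(-5.0))
```

Emit:
jog_arm([
  [[9,0,0,0],[10,0,0,0],[9,0,0,0],[0,0,0,0]],
])

```text
clock: 39.35
position: [0.4442, -0.0192, 0.3043]
tcp_rot: [-2.313, -2.123, 0.002]
ft_force: [-1.4, 0.6, 3.1]
width: 0.0263
grasp_force: 30.0
```

Emit:
jog_arm([
  [[0,-10,1,0],[0,-9,2,0],[0,-1,0,0],[0,0,0,0]],
])

```text
clock: 39.85
position: [0.4248, -0.018, 0.3017]
tcp_rot: [-2.315, -2.123, 0.0]
ft_force: [2.3, -0.2, 1.1]
width: 0.0265
grasp_force: 30.0
```

```bash
python3 -c "
from h import *
print(pol())"
```

```text
(array([-191.4,  -48.4,  142.5]), np.float64(-4.9))
```

Emit:
jog_arm([
  [[0,-2,0,0],[0,0,0,0]],
])

```text
clock: 40.1
position: [0.423, -0.0178, 0.3015]
tcp_rot: [-2.315, -2.124, 0.0]
ft_force: [4.7, -1.1, -1.8]
width: 0.0264
grasp_force: 30.0
```

Emit:
jog_arm([
  [[0,0,0,0],[0,0,0,0],[0,0,0,0],[0,0,-30,0],[0,0,-60,0]],
], gripper=0.5)

```text
clock: 40.72
position: [0.4224, -0.0176, 0.391]
tcp_rot: [-2.311, -2.12, 0.006]
ft_force: [1.6, -0.4, -0.1]
width: 0.0457
grasp_force: 0.0
```

Emit:
jog_arm([
  [[0,-20,-40,0],[-40,-10,-40,0],[-60,0,0,0],[-60,0,0,0],[0,0,0,0]],
])

```text
clock: 41.35
position: [0.3786, -0.1777, 0.4713]
tcp_rot: [-2.321, -2.116, 0.001]
ft_force: [0.7, -0.2, -0.3]
width: 0.0456
grasp_force: 0.0
```

```bash
python3 - <<'E'
from h import *
print(pose())
t=snap('top','t7.png');s=snap('scene','s12.png')
c=np.zeros((560,800,3),np.uint8);c[:,:400]=cv2.resize(t[150:290,225:325,::-1],(400,560),interpolation=cv2.INTER_CUBIC);c[:320,400:]=cv2.resize(s[140:300,140:340,::-1],(400,320),interpolation=cv2.INTER_CUBIC)
cv2.imwrite('pics/c11.png',c)
E
```

```text
(array([ 0.3786315 , -0.1777094 ,  0.31212631]), np.float64(-5.27268754228049))
```

View pics/c11.png

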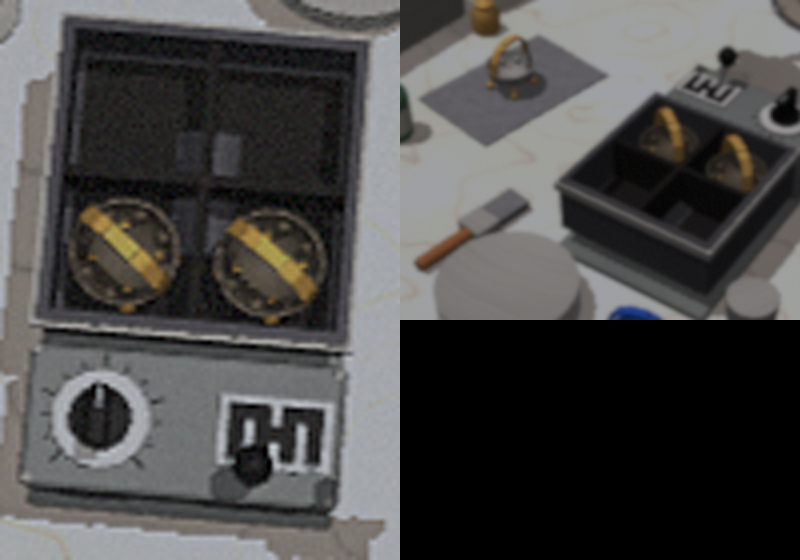

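The lever ball, crop (252,465), is at the near end of the medium slot. The pointer is at the middle mark, both dark baskets are upright in the tub, and the bright one is upright on the pad. One last number before handing in.

```bash
python3 - <<'E'
from h import *
im=cv2.imread('pics/t7.png')
u,v=288,266;q=im[v-7:v+8,u-6:u+7].max(2);y,x=np.nonzero(q<45);c=(x.mean()+u-6,y.mean()+v-7)
w=ray('top',c,.1438);d=w[:2]-O;t=np.radians(YW);px,py=np.cos(t)*d[0]+np.sin(t)*d[1],-np.sin(t)*d[0]+np.cos(t)*d[1]
print(c,px,py,'B~',np.arcsin((px+.161)/.138),'A~',np.arcsin((py+.062)/.135))
if px<-.186: print(r.close_job())
E
```

```text
(np.float64(287.4845360824742), np.float64(264.7319587628866)) -0.19083445590759354 -0.04783011144070912 B~ -0.21791224018053745 A~ 0.10515582813412937
the job is handed in; nothing more can be done
None
```

The job is done and handed in: polisher stopped, the finished basket on the pad, both tarnished baskets in the near tub compartments, timer at 30 minutes, and the lever home in the medium slot at about 41 s of the 210 s allowed; the hand-in gave no verdict.

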